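# Dock the grounds bin and hold the grinder's sprung dial at its third click

### The job

Slide the coffee grinder's grounds bin fully home between the two guide arms, square against the back stop, so that nothing falls beside it. Only then turn the spring-loaded dial on top of the grinder clockwise past its first and second clicks to the third (grind for as long as it is held), and keep holding it there against its spring: the job ends with the gripper still holding the dial at the third click. Leave the scoop, the glass and the small canister alone.

Things in the scene. Friction and masses are not known exactly. Their poses are not given: they have to be found in the camera images.
- grinder: Low coffee grinder fixed on the wooden board (board top z = 0.018): black column, aluminium head, low round hopper. Origin: on the board, where the centre of the bin's underside lies when the bin is home. +x points into the machine (the way the bin goes in), +z up. The head overhangs from x = +12 mm on, from 84 to 134 mm above the board; a spout at x = +34 mm ends 66 mm above the board.
- back_stop (a point): Middle of the foot of the flat steel back stop (116 mm wide, top 58 mm above the board), 45 mm beyond the grinder's origin along its x; axes as the grinder's.
- dock_mouth (a point): On the board, centred in the open mouth of the guide arms, 38 mm before the grinder's origin (x = -38 mm); axes as the grinder's. The two black arms are 26 mm high and stand 84 mm apart inside (the bin is 80 mm wide) from 20 mm beyond this point up to the back stop; from here to there they narrow from about 109 mm.
- grounds_bin: Loose open bin, 90 long (x) x 80 wide (y) x 58 mm high, about 0.2 kg, clear plastic, black front panel 3 mm thick (front at x = -47 mm). Origin: centre of the underside of the clear box. +x points to its back wall (outside at x = +45 mm), which goes to the back stop. Home: its origin on the grinder's, axes alike. It starts before the guide arms on the board, askew.
- bin_fin (a point): Grip point on the bin's upright black grip fin, 43 mm above the bin's underside, on its centre line, 58.5 mm in front of the bin's origin. The fin is 14 mm thick (across, bin y), 24 mm long (along bin x) and spans from 5 to 55 mm above the underside. Its axes are the bin's.
- dial_grip (a point): On the dial's vertical axis at mid-height of its black grip bar: 12 thick, 44 long, 22 mm high, on a round skirt 48 mm wide. The bar's top is 11 mm above this point, the skirt's top 11 mm below, the flat head 20.5 mm below. +x lies along the bar to its pointer end (white line); it turns with the dial. The hopper begins 67 mm from the axis, its top 27 mm above this point.
- dial_pointer (a point): Pointer end of the dial's grip bar, 22 mm from the axis, at mid-height of the bar; axes as dial_grip.
- grind_dial (a joint): Angle of the dial, rad: 0 at rest (pointer at the round dot), growing clockwise seen from above. Clicks are felt at 0.4 (one bar), 0.8 (two bars) and 1.2 (three bars); 1.08 and more counts as the third; end stop at 1.30. A spring turns it back to 0 as soon as it is let go. It takes about 0.13, 0.16 and 0.18 N m to leave rest, first and second click, and 0.15 N m to hold it at the third.
- coffee_scoop: Small steel measuring scoop, 66 x 146 x 26 mm, lying on its base at the right end of the board. Origin: centre of its underside; the strap handle points to -y of it. Bystander.
- glass: Drinking glass, 81 mm wide, 93 mm high, upright on a thin checkered coaster at the back left of the board. Origin: centre of its underside, +z up. Bystander.
- small_canister: Cream lidded canister, 87 mm wide, 110 mm high, upright on the board behind the grinder. Origin: centre of its underside, +z up. Bystander.
- microwave: The microwave fixed over the back of the range, not part of the job but in the arm's way: its underside is at z = 0.46, its door's front at about x = 0.575, and an upright bar handle at about y = -0.40 (z = 0.53 to 0.82) stands out to x = 0.52. Keep wrist and forearm nearer to the robot than that.

How it is judged:
On the way, in this order (a step that is already met when the one before it is completed fails the run):
1. the bin is fully home against the back stop, with the dial still at rest (x of grounds_bin in the frame of grinder above -0.003 m and y of grounds_bin in the frame of grinder between -0.004 and 0.004 m and angle between the x axis of grounds_bin and the x axis of grinder, either way round below 0.05 rad and z of grounds_bin in the frame of grinder below 0.003 m and value of joint grind_dial below 0.15 rad), for 0.3 s.
2. the dial is at its third click and has been held there for a second (value of joint grind_dial above 1.08 rad), for 1 s.
At the end, for the whole second after the job is handed in: The fingers still hold the dial at its third click (1.08 rad or more) against the spring, and the bin stands on the board fully home: within 3 mm of the back stop, within 4 mm sideways and square to the grinder within 0.05 rad (value of joint grind_dial above 1.08 rad and contact force between the fingers and grinder above 0.5 N and x of grounds_bin in the frame of grinder above -0.003 m and y of grounds_bin in the frame of grinder between -0.004 and 0.004 m and angle between the x axis of grounds_bin and the x axis of grinder, either way round below 0.05 rad and z of grounds_bin in the frame of grinder below 0.003 m); the arm keeps its last pose, push and grip.
It fails at once if the dial was turned to its first click or farther while the bin was not home (value of joint grind_dial above 0.3 rad and (x of grounds_bin in the frame of grinder below -0.005 m or z of grounds_bin in the frame of grinder above 0.01 m)).
It fails at once if the scoop was disturbed (distance of coffee_scoop from where it was at the start of the episode above 0.02 m).
It fails at once if the glass was disturbed (distance of glass from where it was at the start of the episode above 0.02 m or angle between glass's own z axis and vertical above 0.3 rad).
It fails at once if the small canister was disturbed (distance of small_canister from where it was at the start of the episode above 0.02 m or angle between small_canister's own z axis and vertical above 0.3 rad).
It also fails if it takes over 51 s, if anything falls off the work surface, if the arm or the gripper's body presses on something with over 40 N, if the wrist force passes 120 N, or if a joint passes its speed limit or range.

### The arm

A 6-joint arm with a two-finger parallel gripper is mounted at the origin on a cart in front of the work surface, level with it; the furniture and walls round the work are solid. World frame = base frame: x ahead of the robot, y to its left, z up, the work surface at z = 0. Lengths are in m, angles in rad, forces in N, time in s.
With the tool pointing down it reaches from about 0.225 to 0.875 m from the base axis. Payload 3.4 kg.
Tool frame: the origin (TCP) lies at the very end of the fingers, on their centre line; the grasp point (between the pads) lies 19 mm behind it; z points along the fingers, y is the line along which they close (so a half turn about z gives the same grasp; the last joint's range is limited). The gripper opens to 85 mm and grips with 20 to 120 N. Pads are 22 mm wide; open, the fingers measure 114 mm over their backs; the gripper's body (76 mm by 85 mm) begins 54 mm behind the grasp point. The pads swing forward as they close: fully open they stand 13 mm farther back than shut.
Start: joints at [-1.441, 0.276, 1.505, -0, 1.361, -0.121], TCP at [0.143, -0.557, 0.231] pointing down, gripper open.
Joint ranges: [-2.89, 2.89], [-0.75, 2.08], [0.22, 2.7], [-1.18, 4.32], [0.11, 2.71], [-2.7, 2.7]. Speed limits (rad/s): [2.57, 2.57, 3.14, 3.14, 3.14, 3.14].

### API

Orientations are given as a unit quaternion [w, x, y, z].
In Python, from rig import manip, eyes gives the robot as it stands.
- The arm moves only by the tool servo_tool, never from a script. Its argument "series" is text: rows parted by semicolons, each of 7 numbers parted by spaces: the shift along the tool's x, y, z in m, then the turn, a rotation vector about the tool's x, y, z in degrees, then the closure, from 0 (fully open) to 1 (shut). In form: dx dy dz ax ay az fingers; .... A call has 1 to 5 rows; each row is the pose to reach, as a shift and turn from the pose commanded when the call began, along the tool's axes at that moment; what a row does not reach only later rows make up. A row lasts 1/10 s, in which the tool goes at most 50 mm and 8.59 degrees, less where a joint would pass 70% of its speed; a pose out of reach is approached as far as the arm can. A call with a gripper value outside its range is refused whole. The fingers move at their own pace and stop on an object; "squeeze" is the grip in N (left out, the last holds). Time passes only in rows, so rows that repeat a pose let the fingers close. It gives the time, the measured TCP pose, the force, the opening and the grip force at its end, in the units of the state.
- manip.get_state(): the state, without advancing time (a new reading comes with each control period).
- eyes.get_image(name): name is "side" or "top" or "wrist"; returns the picture (480x640x3 uint8, red, green, blue); there is no depth.
- eyes.camera_info(name): a dict with "fx", "fy", "cx", "cy" (pixels), "eye" and "orientation" of the camera in the world. Camera axes: x right, y down, z forward; pixel columns grow to the right and rows downward; lengths in m; the calibration is good to about 2 mm. A picture is of the moment at which its call begins: read the wrist's pose just before it. camera_info takes no time and is no camera call; for the wrist camera it gives the pose at the moment of the call.
- manip.sign_off(): hands the job in; it is judged then, once.
The state is a dict: "clock": time; "qpos": joint angles; "qd": joint speeds; "effort": joint torques, N m; "position": TCP position; "ee_rot": TCP orientation; "contact_force": force on the tool from outside, world axes, zero at the start; "moment": the same for the moment, N m; "width": finger opening in m; "gripper_force": force on a finger pad.
Only numpy, scipy, OpenCV 4.12 (cv2) and the standard library are available. Lean on these libraries where they do the work, as an engineer would, in place of code of your own. Each camera call takes 0.05 s, during which the arm holds its last target. There are 200 camera calls.

## Working session

There is one attempt and no reset: what is moved stays moved. The work goes in short steps, Python scripts to look and compute and a tool call to move; the robot and the scene stay as the last step left them, time stands still between calls to the robot, and variables do not carry over. Pictures are saved under pics/ and viewed, at most 10 in all, crops included, and the job is handed in when it is done.

Besides the shell and the picture viewer there is one more tool, called by a JSON object that holds its "name" and its "arguments". servo_tool: Moves the arm, as the interface text tells. Its arguments: {"type":"object","properties":{"series":{"type":"string"},"squeeze":{"type":"number"}},"required":["series"]}

```bash
mkdir -p pics; ls
python3 - <<'E'
from rig import manip, eyes
import cv2
for n in ("top","side"):
    im=eyes.get_image(n); cv2.imwrite(f"pics/{n}0.png",im[:,:,::-1]); print(n,eyes.camera_info(n))
print(manip.get_state())
E
```

```text
pics
top {'fx': 476.4187778218526, 'fy': 476.4187778218526, 'cx': 323.672984924229, 'cy': 239.3665038402507, 'eye': array([ 0.16996382, -0.11682083,  1.46750301]), 'orientation': array([ 0.1120264 , -0.62797549,  0.75846946, -0.13349514])}
side {'fx': 437.41511404854754, 'fy': 437.41511404854754, 'cx': 319.88095978731184, 'cy': 239.6810847744937, 'eye': array([ 0.19557885, -1.30433452,  0.73358573]), 'orientation': array([-0.55224338,  0.81821793, -0.13409224,  0.08698238])}
{'clock': 0.1, 'qpos': array([-1.44100194e+00,  2.76548539e-01,  1.50601072e+00, -1.44818204e-05,
        1.36072012e+00, -1.20983911e-01]), 'qd': array([ 9.81541460e-04, -2.07803170e-03, -2.74849140e-03, -3.57467133e-04,
        6.40294638e-04, -8.44137337e-05]), 'effort': array([ 1.26112041e-03, -4.17700303e+01, -2.46406031e+01, -1.68323336e-04,
        5.81171174e-03, -1.29277828e-05]), 'position': array([ 0.14262713, -0.55653591,  0.23051498]), 'ee_rot': array([-8.43319962e-04,  9.92148533e-01,  1.25062294e-01, -1.07955586e-05]), 'contact_force': array([-0.59932636,  0.65657913,  0.39054266]), 'moment': array([ 0.00879712, -0.01939541,  0.0174131 ]), 'gripper_force': 0.0, 'width': 0.08510989958701928}
```

View pics/top0.png

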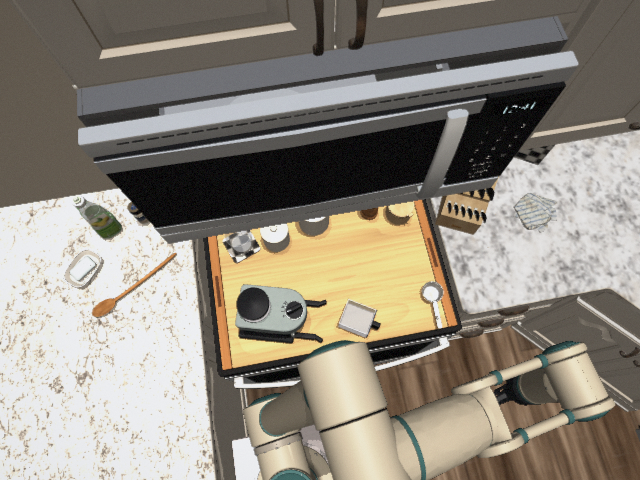

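View pics/side0.png

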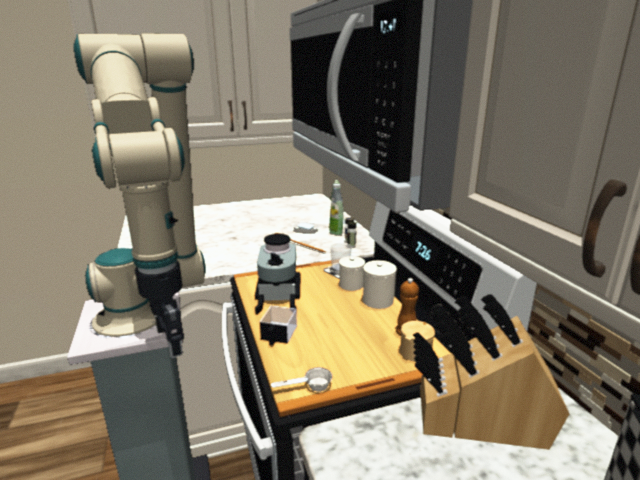

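Top view: grinder head at about (270,308), its mouth opening to the right; dial at (293,310). The bin is at (357,318) with its fin at (376,325), the scoop at (432,295). I'll zoom in with a world-scaled crop.

```bash
cat > h.py <<'E'
import numpy as np, cv2
from scipy.spatial.transform import Rotation as R
def rot(q): return R.from_quat([q[1],q[2],q[3],q[0]])
def ray(ci,u,v):
    d=np.array([(u-ci['cx'])/ci['fx'],(v-ci['cy'])/ci['fy'],1]); return rot(ci['orientation']).apply(d)
def onz(ci,u,v,z):
    d=ray(ci,u,v); e=np.array(ci['eye']); return e+d*(z-e[2])/d[2]
def proj(ci,p):
    c=rot(ci['orientation']).inv().apply(np.array(p)-ci['eye']); return np.array([ci['cx']+ci['fx']*c[0]/c[2],ci['cy']+ci['fy']*c[1]/c[2]])
E
python3 - <<'E'
from h import *
from rig import eyes
t=cv2.imread("pics/top0.png"); c=cv2.resize(t[275:365,225:395],None,fx=4.7,fy=4.7,interpolation=cv2.INTER_CUBIC); cv2.imwrite("pics/topc.png",c)
ci=eyes.camera_info("top")
for n,u,v,z in [("fin",376,325,.07),("dial",293,310,.17),("bin",357,318,.07),("arm1",326,302,.044),("arm2",321,340,.044),("scoop",432,292,.03)]: print(n,onz(ci,u,v,z).round(3))
E
```

```text
fin [ 0.381 -0.31   0.07 ]
dial [ 0.449 -0.081  0.17 ]
bin [ 0.412 -0.259  0.07 ]
arm1 [ 0.481 -0.18   0.044]
arm2 [ 0.372 -0.144  0.044]
scoop [ 0.454 -0.508  0.03 ]
```

View pics/topc.png

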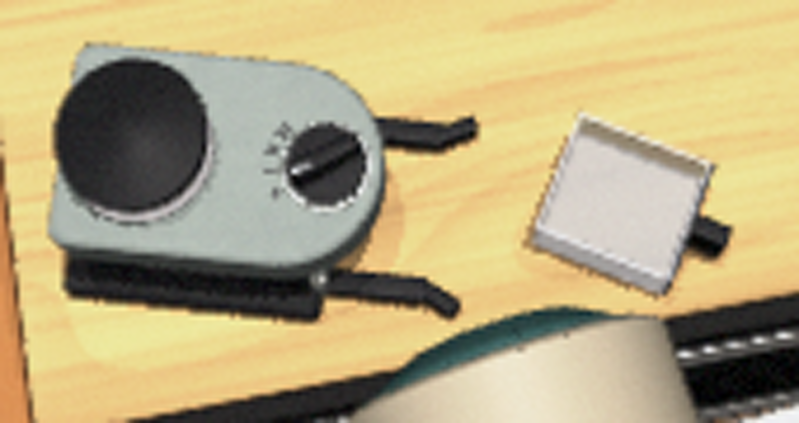

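The crop shows the bin rim corners at about (583,117), (713,163), (668,292), (535,238), the fin at (712,233), and the dial centre at (327,165). The arm tips are at (475,125) and (455,308).

Run:
```python
from h import *
from rig import eyes,manip
ci=eyes.camera_info("top")
P=lambda u,v,z: onz(ci,225+(u+.5)/4.7-.5,275+(v+.5)/4.7-.5,z)[:2]
c=[P(*p,.076) for p in [(583,117),(713,163),(668,290),(537,236)]]
for i in range(4): d=c[(i+1)%4]-c[i]; print("bin edge",np.linalg.norm(d).round(4),np.degrees(np.arctan2(d[1],d[0])).round(1))
print("bin c",np.mean(c,0).round(4),"fin",P(712,233,.073).round(4))
a,b=P(475,128,.044),P(455,310,.044); print("tips",a,b,np.linalg.norm(a-b),"mouth",(a+b)/2, "perp", np.degrees(np.arctan2(*( (b-a)[::-1])))+90, )
d1=P(380,122,.044)-P(440,127,.044); d2=P(330,275,.044)-P(422,283,.044)
print("arm dir",[np.degrees(np.arctan2(d[1],d[0])) for d in (d1,d2)])
print("dial",P(327,165,.16))
e=P(290,38,.152)
s=manip.get_state(); m=rot(s['ee_rot']).as_matrix(); print(m.round(3)); 
w=eyes.camera_info("wrist"); print(w, m.T@(w['eye']-s['position']), (m.T@rot(w['orientation']).as_matrix()).round(3))
```

```text
bin edge 0.0863 -120.7
bin edge 0.0848 148.0
bin edge 0.0869 56.8
bin edge 0.0809 -32.4
bin c [ 0.4122 -0.2609] fin [ 0.383 -0.31 ]
tips [ 0.48210096 -0.17884974] [ 0.3703671  -0.14471973] 0.11683027202710658 mouth [ 0.42623403 -0.16178474] perp 253.0142869453564
arm dir [np.float64(74.40181534563516), np.float64(74.32202201913766)]
dial [ 0.45118251 -0.08385839]
[[ 0.969  0.248 -0.   ]
 [ 0.248 -0.969  0.002]
 [ 0.    -0.002 -1.   ]]
{'fx': 400.4153493837079, 'fy': 400.4153493837079, 'cx': 322.7890734689999, 'cy': 238.34491283385424, 'eye': array([ 0.20868989, -0.5390381 ,  0.37214055]), 'orientation': array([ 0.10715126,  0.7826658 , -0.60735882, -0.08407208])} [ 0.06836535 -0.00079363 -0.14161148] [[-0.    -0.963 -0.27 ]
 [ 1.    -0.     0.   ]
 [-0.    -0.27   0.963]]
```

```bash
cat >> h.py <<'E'
def tool(yaw,tilt=0):
    a=np.radians(yaw); x=np.array([np.cos(a),np.sin(a),0]); z=np.array([0,0,-1.]); 
    return R.from_matrix(np.c_[x,np.cross(z,x),z])*R.from_euler('y',tilt,degrees=True)
def go(s,pos,Rt):
    "shift (mm) and rotvec (deg) in the tool axes from state s to TCP pos, Rt"
    R0=rot(s['ee_rot']); d=R0.inv().apply(np.array(pos)-s['position'])*1000; r=np.degrees((R0.inv()*Rt).as_rotvec())
    n=max(np.abs(d).max()/50,np.linalg.norm(d)/50,np.linalg.norm(r)/8.59); print("d mm",d.round(1),"rot deg",r.round(2),"rows>=",n.round(1))
def tcp(grasp,Rt): return np.array(grasp)+Rt.apply([0,0,.019])
E
python3 - <<'E'
from h import *
from rig import manip
Rt=tool(58.3,10); f=np.array([.383,-.310]); x=np.array([np.cos(np.radians(58.3)),np.sin(np.radians(58.3))])
g=np.r_[f-.0045*x,.018+.045]; print(tcp(g,Rt))
go(manip.get_state(),tcp(g,Rt)+[0,0,.11],Rt)
E
```

```text
[ 0.38236907 -0.31102156  0.04428865]
d mm [ 293.2 -178.2   76.6] rot deg [  3.75   9.46 -43.82] rows>= 7.0
```

{"name": "servo_tool", "arguments": {"series": "0.04 -0.025 0.01 0.5 1.2 -5.5 0; 0.08 -0.05 0.02 1 2.5 -11 0; 0.12 -0.075 0.03 1.5 3.8 -18 0; 0.155 -0.095 0.04 2 5 -24 0; 0.19 -0.115 0.05 2.5 6 -29 0", "squeeze": 30}}

```text
clock: 0.6
position: [0.299, -0.3969, 0.1807]
ee_rot: [-0.028, 0.927, 0.371, 0.049]
contact_force: [0.4, -0.4, 0.6]
width: 0.0855
gripper_force: 0.0
```

Run:
```python
from h import *
from rig import manip
Rt=tool(58.3,10); go(manip.get_state(),[.3824,-.311,.154],Rt)
```

```text
d mm [115.9  -4.2  40. ] rot deg [  1.19   3.44 -14.63] rows>= 2.5
```

{"name": "servo_tool", "arguments": {"series": "0.03 -0.002 0.01 0.4 1 -4 0; 0.06 -0.004 0.02 0.7 2 -8 0; 0.09 -0.004 0.03 1 3 -12 0; 0.116 -0.004 0.04 1.2 3.5 -14.6 0; 0.116 -0.004 0.04 1.2 3.5 -14.6 0"}}

```text
clock: 1.1
position: [0.383, -0.3101, 0.1533]
ee_rot: [-0.044, 0.87, 0.485, 0.077]
contact_force: [-0.7, 0.4, -0.5]
width: 0.0855
gripper_force: 0.0
```

Run:
```python
from h import *
from rig import manip,eyes
import pickle
s=manip.get_state(); ci=eyes.camera_info("wrist"); im=eyes.get_image("wrist"); cv2.imwrite("pics/w1.png",im[:,:,::-1]); pickle.dump(ci,open("w1.pkl","wb"))
print(s['position'],s['qpos']); go(s,[.3824,-.311,.154],tool(58.3,10))
for p in ([.383,-.31,.073],[.4122,-.2609,.076],[.4368,-.1254,.018]): print(proj(ci,p))
```

```text
[ 0.38295586 -0.31009063  0.15331043] [-0.94423025  0.23676306  1.78196773  0.17460227  1.19863465 -0.45995612]
d mm [-0.9  0.  -0.9] rot deg [-0.15 -0.14 -0.06] rows>= 0.0
[324.17610448 272.61475413]
[322.45272471 173.8175109 ]
[248.51261612 -11.61971438]
```

View pics/w1.png

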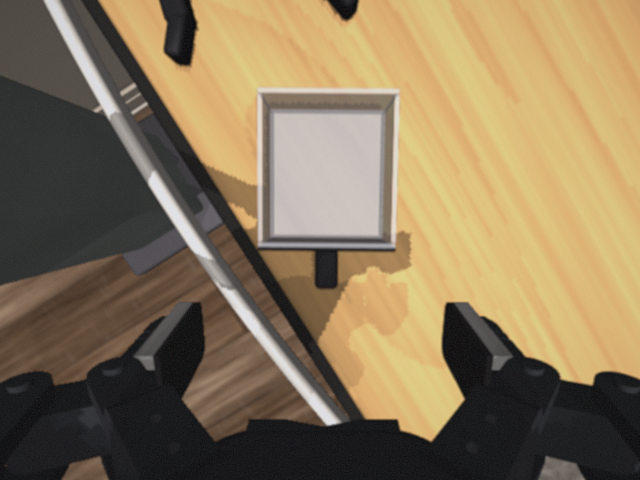

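The wrist view shows the bin almost square to the tool. Rim corners are at (258,90), (399,90), (396,247), (258,247), and the fin top centre is at (326,269). The guide-arm tips are at (180,60) and (345,17).

Run:
```python
from h import *
from rig import manip
import pickle
ci=pickle.load(open("w1.pkl","rb"))
P=lambda u,v,z: onz(ci,u,v,z)[:2]
c=[P(*p,.076) for p in [(258,90),(399,90),(396.5,247),(258.5,247)]]
for i in range(4): d=c[(i+1)%4]-c[i]; print("edge",np.linalg.norm(d).round(4),np.degrees(np.arctan2(d[1],d[0])).round(1))
print("bin c",np.mean(c,0).round(4)); fa,fb=P(326.5,252,.073),P(326,288,.073); d=fa-fb; f=(fa+fb)/2
print("fin",f,np.linalg.norm(d),np.degrees(np.arctan2(d[1],d[0])))
print("tips",P(180,62,.044),P(345,18,.044))
yaw=58.2; x=np.array([np.cos(np.radians(yaw)),np.sin(np.radians(yaw))]); f2=np.mean(c,0)-.0575*x; print(f2)
Rt=tool(yaw,10); g=np.r_[(f+f2)/2-.0045*x,.063]; s=manip.get_state(); go(s,tcp(g,Rt),Rt)
```

```text
edge 0.0781 -31.8
edge 0.0875 -121.6
edge 0.0794 148.3
edge 0.0876 57.6
bin c [ 0.416  -0.2607]
fin [ 0.38482474 -0.30935804] 0.02136036045030895 57.52241183306015
tips [ 0.37365089 -0.15298335] [ 0.47544946 -0.18508716]
[ 0.38567664 -0.3095771 ]
d mm [-16.9   1.6 108.2] rot deg [-0.11 -0.03 -0.02] rows>= 2.2
```

{"name": "servo_tool", "arguments": {"series": "-0.008 0.001 0.04 0 0 0 0; -0.014 0.002 0.08 0 0 0 0; -0.019 0.0016 0.108 0 0 0 0; -0.019 0.0016 0.108 0 0 0 0.5; -0.019 0.0016 0.108 0 0 0 1", "squeeze": 30}}

```text
clock: 1.65
position: [0.3832, -0.3146, 0.0452]
ee_rot: [-0.042, 0.871, 0.483, 0.076]
contact_force: [0.2, -0.1, 0.3]
width: 0.0589
gripper_force: 0.0
```

{"name": "servo_tool", "arguments": {"series": "0 0 0 0 0 0 1; 0 0 0 0 0 0 1; 0 0 0 0 0 0 1; 0 0 0 0 0 0 1; 0 0 0 0 0 0 1"}}

```text
clock: 2.15
position: [0.3839, -0.3146, 0.0462]
ee_rot: [-0.041, 0.871, 0.484, 0.076]
contact_force: [-1.2, -0.8, 6.6]
width: 0.0139
gripper_force: 30.9
```

Run:
```python
from h import *
from rig import manip,eyes
import pickle
s=manip.get_state(); ci=eyes.camera_info("wrist"); im=eyes.get_image("wrist"); cv2.imwrite("pics/w2.png",im[:,:,::-1]); pickle.dump((s,ci),open("w2.pkl","wb"))
print(s['position'],s['width'],s['contact_force'],s['gripper_force'])
```

```text
[ 0.38389062 -0.31463297  0.04621926] 0.013871812866526159 [-1.19494099 -0.83606346  6.6363002 ] 30.869305729866028
```

View pics/w2.png

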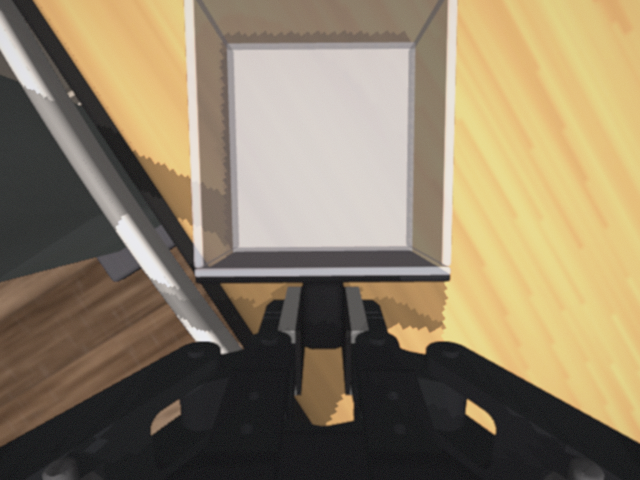

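The fin is held (width 13.9 mm). The bin is centred on the tool (its sides average column 323) and square to it. I'll move to just before the mouth and turn to the grinder's heading.

```bash
cat >> h.py <<'E'
def binpose(s,k=.064):
    Rt=rot(s['ee_rot']); g=s['position']-Rt.apply([0,0,.019]); x=Rt.apply([1,0,0]); x[2]=0; x/=np.linalg.norm(x)
    return g+k*x, np.degrees(np.arctan2(x[1],x[0])), g
def gobin(s,o,yaw,gx,gy=0,k=.064,tilt=10,z=None):
    "move so that the held bin's origin is at gx,gy in the grinder frame"
    a=np.radians(yaw); x=np.array([np.cos(a),np.sin(a)]); y=np.array([-x[1],x[0]])
    b=np.array(o)+gx*x+gy*y; Rt=tool(yaw,tilt); g=np.r_[b-k*x,s['position'][2]+.019*np.cos(np.radians(tilt)) if z is None else z]
    go(s,tcp(g,Rt),Rt)
E
python3 - <<'E'
from h import *
from rig import manip
s=manip.get_state(); print(binpose(s))
gobin(s,[.4365,-.127],73.7,-.100)
E
```

```text
(array([ 0.41594599, -0.26305688,  0.06495197]), np.float64(58.112343503515405), array([ 0.38213765, -0.31739835,  0.06495197]))
d mm [ 31.8 -11.3   5.5] rot deg [  2.83   0.09 -15.35] rows>= 1.8
```

{"name": "servo_tool", "arguments": {"series": "0.006 -0.002 0.001 0.6 0 -3 1; 0.013 -0.004 0.002 1.1 0 -6 1; 0.019 -0.007 0.003 1.7 0 -9 1; 0.026 -0.009 0.0045 2.3 0 -12 1; 0.032 -0.011 0.0055 2.8 0.1 -15.3 1"}}

```text
clock: 2.7
position: [0.3928, -0.2819, 0.0463]
ee_rot: [-0.051, 0.797, 0.598, 0.07]
contact_force: [0.5, -2.3, 3.4]
width: 0.0135
gripper_force: 30.5
```

{"name": "servo_tool", "arguments": {"series": "0 0 0 0 0 0 1; 0 0 0 0 0 0 1"}}

```text
clock: 2.9
position: [0.3926, -0.281, 0.0462]
ee_rot: [-0.052, 0.798, 0.596, 0.071]
contact_force: [1.5, 0.4, 6.8]
width: 0.0132
gripper_force: 30.8
```

Run:
```python
from h import *
from rig import manip,eyes
import pickle
s=manip.get_state(); ci=eyes.camera_info("wrist"); im=eyes.get_image("wrist"); cv2.imwrite("pics/w3.png",im[:,:,::-1]); pickle.dump((s,ci),open("w3.pkl","wb"))
print(binpose(s),s['contact_force'],s['width'])
```

```text
(array([ 0.40971657, -0.22281961,  0.06486094]), np.float64(73.55314270137013), array([ 0.39159651, -0.28420091,  0.06486094])) [1.4726583  0.44543329 6.78584947] 0.013173552453920611
```

View pics/w3.png

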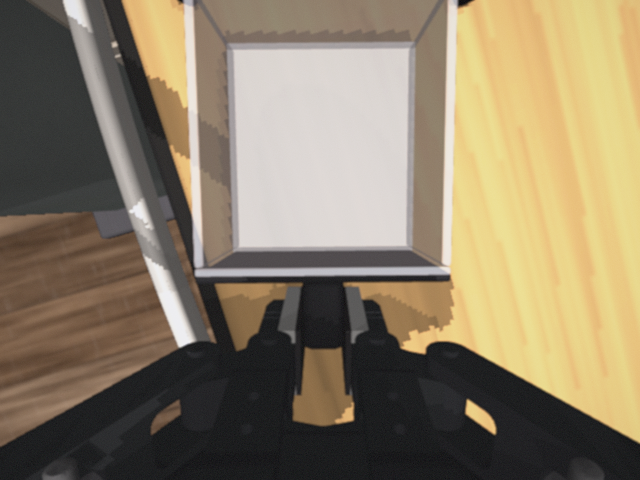

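The bin turned with the gripper. The guide-arm tips appear at the top edge at about (185,0) and (465,0), roughly symmetric about the bin, so I'm inserting along the tool's heading and watching the forces.

{"name": "servo_tool", "arguments": {"series": "0.008 0 0.0014 0 0 0 1; 0.016 0 0.0028 0 0 0 1; 0.024 0 0.0042 0 0 0 1; 0.032 0 0.0056 0 0 0 1; 0.0394 0 0.0069 0 0 0 1"}}

```text
clock: 3.45
position: [0.4035, -0.2441, 0.0463]
ee_rot: [-0.051, 0.798, 0.597, 0.07]
contact_force: [-1.1, -3.9, 6.4]
width: 0.0136
gripper_force: 30.9
```

Run:
```python
from h import *
from rig import manip,eyes
import pickle
s=manip.get_state(); ci=eyes.camera_info("wrist"); im=eyes.get_image("wrist"); cv2.imwrite("pics/w4.png",im[:,:,::-1]); pickle.dump((s,ci),open("w4.pkl","wb"))
im=eyes.get_image("top"); cv2.imwrite("pics/t4.png",im[:,:,::-1])
print(binpose(s),rot(s['ee_rot']).inv().apply(s['contact_force']),s['moment'],s['width'])
```

```text
(array([ 0.42065986, -0.18578473,  0.06496841]), np.float64(73.58512380529352), array([ 0.40257406, -0.24717613,  0.06496841])) [-2.90236715  0.08188549 -7.02806833] [-0.43245435  0.21291634 -0.01429366] 0.013646431388679185
```

View pics/w4.png

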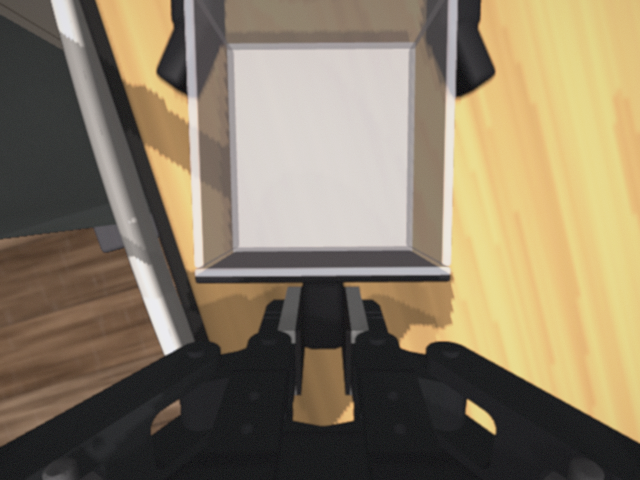

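The guide arms straddle the bin symmetrically: outer tips at (158,72) and (494,72), centre 326 against the bin's 323, or about 1.3 mm. I'll shift 1 mm and go on in.

{"name": "servo_tool", "arguments": {"series": "0.009 0.001 0.0016 0 0 0 1; 0.018 0.001 0.0031 0 0 0 1; 0.027 0.001 0.0047 0 0 0 1; 0.036 0.001 0.0063 0 0 0 1; 0.044 0.001 0.0077 0 0 0 1"}}

```text
clock: 4.05
position: [0.4171, -0.2011, 0.0463]
ee_rot: [-0.051, 0.798, 0.597, 0.07]
contact_force: [-0.7, -4.1, 5.1]
width: 0.0133
gripper_force: 30.8
```

{"name": "servo_tool", "arguments": {"series": "0.004 0 0.0007 0 0 0 1; 0.008 0 0.0014 0 0 0 1; 0.011 0 0.0019 0 0 0 1"}}

```text
clock: 4.35
position: [0.4201, -0.1904, 0.0462]
ee_rot: [-0.051, 0.798, 0.597, 0.07]
contact_force: [-1.7, -3.4, 5.3]
width: 0.0134
gripper_force: 30.8
```

{"name": "servo_tool", "arguments": {"series": "0.002 0 0.0003 0 0 0 1; 0.004 0 0.0007 0 0 0 1; 0.006 0 0.001 0 0 0 1"}}

```text
clock: 4.65
position: [0.4211, -0.1872, 0.0462]
ee_rot: [-0.05, 0.797, 0.598, 0.068]
contact_force: [-8.1, -15.5, 8.1]
width: 0.0132
gripper_force: 31.3
```

{"name": "servo_tool", "arguments": {"series": "0.002 0 0.0003 0 0 0 1; 0.004 0 0.0007 0 0 0 1"}}

```text
clock: 4.85
position: [0.4212, -0.187, 0.0462]
ee_rot: [-0.047, 0.796, 0.6, 0.065]
contact_force: [-15.4, -23.5, 8.7]
width: 0.0134
gripper_force: 31.9
```

Run:
```python
from h import *
from rig import manip,eyes
import pickle
s=manip.get_state(); ci=eyes.camera_info("wrist"); im=eyes.get_image("wrist"); cv2.imwrite("pics/w5.png",im[:,:,::-1]); pickle.dump((s,ci),open("w5.pkl","wb"))
print(binpose(s),rot(s['ee_rot']).inv().apply(s['contact_force']),s['moment'],s['width'])
```

```text
(array([ 0.43795721, -0.12843182,  0.06498892]), np.float64(73.96524698985121), array([ 0.4202791 , -0.18994185,  0.06498892])) [-25.12392289  -8.27205579 -12.864136  ] [-3.43364708  2.34457385  0.16953318] 0.013405757634997899
```

View pics/w5.png

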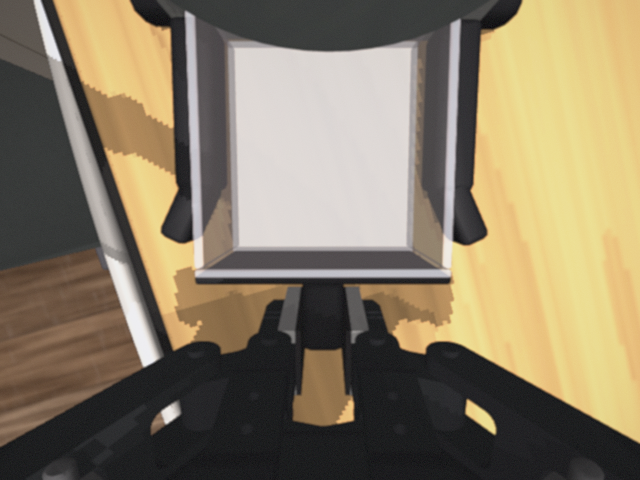

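Run:
```python
from h import *
import pickle
s,ci=pickle.load(open("w5.pkl","rb"))
b,yaw,g=binpose(s); a=np.radians(yaw); x=np.array([np.cos(a),np.sin(a)]); y=np.array([-x[1],x[0]])
def P(u,v,z): p=onz(ci,u,v,z)[:2]-g[:2]; return np.round([p@x*1000,p@y*1000],1)
print("tips",P(178,243,.044),P(472,243,.044)," arms outer",P(176,60,.044),P(176,185,.044),P(480,60,.044),P(474,185,.044))
print("panel",P(197,283,.076),P(450,283,.076)," rim",P(187,12,.076),P(462,22,.076))
```

```text
tips [29.3 56.1] [ 29.2 -57.1]  arms outer [96.8 54. ] [51.5 55.9] [ 96.8 -57.2] [ 51.4 -56.9]
panel [20.9 39.2] [ 20.9 -38.7]  rim [99.8 39.2] [ 97.1 -39.4]
```

The geometry agrees: the arm tips are 8.4 mm beyond the panel front (home predicts 9), bin and arms are parallel, and the stop gives about 27 N. The bin is home. I'll relax the push, open and back away.

{"name": "servo_tool", "arguments": {"series": "-0.003 0 -0.0005 0 0 0 1; -0.005 0 -0.0009 0 0 0 1; -0.005 0 -0.0009 0 0 0 0.6; -0.005 0 -0.0009 0 0 0 0.4; -0.005 0 -0.0009 0 0 0 0.4"}}

```text
clock: 5.4
position: [0.4203, -0.1832, 0.0452]
ee_rot: [-0.054, 0.798, 0.597, 0.07]
contact_force: [0.1, 0.9, -1.2]
width: 0.0515
gripper_force: 0.0
```

{"name": "servo_tool", "arguments": {"series": "-0.006 0 -0.02 0 0 0 0.4; -0.006 0 -0.06 0 0 0 0.2; -0.006 0 -0.1 0 0 0 0; -0.006 0 -0.14 0 0 0 0; -0.006 0 -0.17 0 0 0 0"}}

```text
clock: 5.9
position: [0.4111, -0.2183, 0.2139]
ee_rot: [-0.053, 0.797, 0.597, 0.07]
contact_force: [0.8, 0.6, 0.2]
width: 0.0852
gripper_force: 0.0
```

Run:
```python
from h import *
from rig import manip
s=manip.get_state(); print(s['position'],s['qpos'])
ci=__import__('rig').eyes.camera_info("top")
P=lambda u,v,z: onz(ci,225+(u+.5)/4.7-.5,275+(v+.5)/4.7-.5,z)[:2]
d=P(293,173,.1835)-P(362,146,.1835); b=np.degrees(np.arctan2(d[1],d[0])); print("bar",b,np.linalg.norm(d),"mid",P(327,159,.1835))
# hover: grasp point above dial
Rt=tool(b,0); go(s,[.450,-.085,.25],Rt)
```

```text
[ 0.41114373 -0.21833118  0.21390088] [-0.76246438  0.15148601  1.7307047   0.16033423  1.34358608 -0.51962758]
bar 100.99291221960713 0.04271293248573607 mid [ 0.44959524 -0.08503187]
d mm [143.1  -0.3 -11.2] rot deg [  2.41  -9.89 -27.29] rows>= 3.4
```

{"name": "servo_tool", "arguments": {"series": "0.03 0 -0.012 0.5 -2 -5.5 0; 0.06 0 -0.012 1 -4 -11 0; 0.09 0 -0.012 1.5 -6 -17 0; 0.12 0 -0.012 2 -8 -23 0; 0.143 0 -0.011 2.4 -9.9 -27.3 0"}}

```text
clock: 6.4
position: [0.4501, -0.083, 0.2478]
ee_rot: [-0.001, 0.634, 0.773, -0.0]
contact_force: [0.4, -0.4, 0.4]
width: 0.0855
gripper_force: 0.0
```

{"name": "servo_tool", "arguments": {"series": "0 0 0 0 0 0 0; 0 0 0 0 0 0 0"}}

```text
clock: 6.6
position: [0.4498, -0.0841, 0.2474]
ee_rot: [-0.001, 0.635, 0.772, -0.0]
contact_force: [-0.3, -0.3, -0.3]
width: 0.0851
gripper_force: 0.0
```

Run:
```python
from h import *
from rig import manip,eyes
import pickle
s=manip.get_state(); ci=eyes.camera_info("wrist"); im=eyes.get_image("wrist"); cv2.imwrite("pics/w6.png",im[:,:,::-1]); pickle.dump((s,ci),open("w6.pkl","wb"))
print(s['position'],s['qpos'],binpose(s)[1]); print(proj(ci,[.4496,-.085,.1835]))
```

```text
[ 0.44980228 -0.08412032  0.24738064] [-3.37284284e-01  8.87686893e-02  1.70529840e+00  1.97904170e-04
  1.34972463e+00 -5.31015151e-01] 101.09739655946998
[322.55077174 260.50564155]
```

View pics/w6.png

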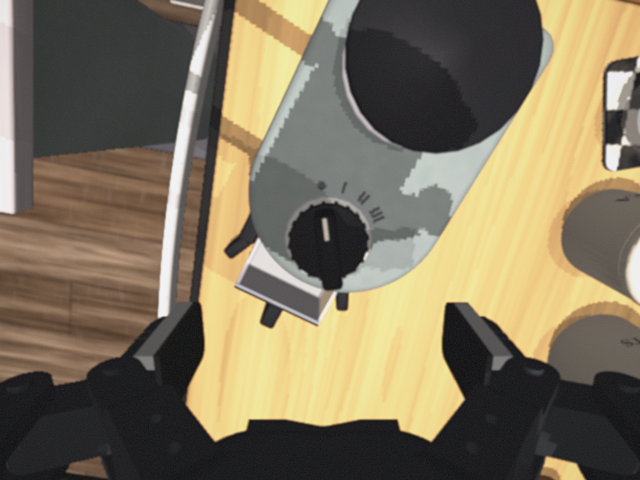

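The wrist view shows the bin seated. The dial skirt centre is at about (329,241), its bar runs from (323,207) to (333,280), and its pointer aims at the round dot at (321,185), so the dial is at rest.

Run:
```python
from h import *
import pickle
s,ci=pickle.load(open("w6.pkl","rb"))
c=onz(ci,329,241,.160); print("skirt c",c, [np.linalg.norm(onz(ci,u,v,.160)-c) for u,v in [(287,241),(371,241),(329,198),(329,284)]])
print("dot",onz(ci,321,185,.152))
d=onz(ci,321,185,.152)-c; print("dot yaw",np.degrees(np.arctan2(d[1],d[0])))
a,b=onz(ci,323,207,.1835),onz(ci,333,280,.1835); d=a-b; print("bar mid",(a+b)/2,np.linalg.norm(d),np.degrees(np.arctan2(d[1],d[0])))
d=onz(ci,343.5,187,.152)-c; print("click1 yaw",np.degrees(np.arctan2(d[1],d[0])))
d=onz(ci,376,215,.152)-c; print("click3 yaw",np.degrees(np.arctan2(d[1],d[0])))
o=np.array([.4372,-.1264]);a=np.radians(73.9);print("dial in grinder",R.from_euler('z',-a).apply(np.r_[c[:2]-o,0]))
```

```text
skirt c [ 0.45250389 -0.08010272  0.16      ] [np.float64(0.024996649812249506), np.float64(0.024988951526587606), np.float64(0.02584237150229232), np.float64(0.027445850915150675)]
dot [ 0.4416245  -0.04939242  0.152     ]
dot yaw 109.50713353752731
bar mid [ 0.45078498 -0.07551902  0.1835    ] 0.041091170920866935 108.77877658939772
click1 yaw 85.63821270337226
click3 yaw 37.39620309797406
dial in grinder [ 0.04872545 -0.00186475  0.        ]
```

Run:
```python
from h import *
from rig import manip
go(manip.get_state(),[.4513,-.0805,.1655],tool(108.7,0))
```

```text
d mm [ 3.9  2.6 81.7] rot deg [-0.11 -0.08 -7.69] rows>= 1.6
```

{"name": "servo_tool", "arguments": {"series": "0.003 0.002 0.02 0 0 -4 0.4; 0.004 0.0026 0.05 -0.1 0 -7.7 0.4; 0.004 0.0026 0.07 -0.1 -0.1 -7.7 0.4; 0.004 0.0026 0.0815 -0.1 -0.1 -7.7 0.4; 0.004 0.0026 0.0815 -0.1 -0.1 -7.7 0.5", "squeeze": 60}}

```text
clock: 7.15
position: [0.4504, -0.0811, 0.1645]
ee_rot: [-0.001, 0.584, 0.812, -0.001]
contact_force: [0.4, -0.5, 0.2]
width: 0.043
gripper_force: 0.0
```

{"name": "servo_tool", "arguments": {"series": "0 0 0 0 0 0 0.8; 0 0 0 0 0 0 1; 0 0 0 0 0 0 1; 0 0 0 0 0 0 1; 0 0 0 0 0 0 1"}}

```text
clock: 7.65
position: [0.4523, -0.0813, 0.1674]
ee_rot: [0.002, 0.583, 0.813, -0.0]
contact_force: [-1.8, -1.7, 6.9]
width: 0.0105
gripper_force: 60.8
```

Run:
```python
from h import *
from rig import manip
s=manip.get_state(); print(s['position'],s['width'],s['contact_force'],s['moment'],binpose(s)[1])
```

```text
[ 0.45230143 -0.08126202  0.16744151] 0.010535253284473436 [-1.75382719 -1.66949404  6.89524886] [-0.24291853  0.31784945 -0.27504642] 108.68893690990873
```

The dial bar is gripped (60 N), centred about 1.7 mm along tool y. Turning clockwise, which is + about tool z.

{"name": "servo_tool", "arguments": {"series": "0 0.0015 -0.001 0 0 5 1; 0 0.0015 -0.001 0 0 11 1; 0 0.0015 -0.001 0 0 17 1; 0 0.0015 -0.001 0 0 24 1; 0 0.0015 -0.001 0 0 30 1"}}

```text
clock: 8.15
position: [0.4527, -0.0812, 0.1674]
ee_rot: [0.001, 0.774, 0.633, -0.001]
contact_force: [-2.2, -3.5, 2.5]
width: 0.0105
gripper_force: 60.2
```

{"name": "servo_tool", "arguments": {"series": "0 0 0 0 0 7 1; 0 0 0 0 0 14 1; 0 0 0 0 0 21 1; 0 0 0 0 0 28 1; 0 0 0 0 0 35 1"}}

```text
clock: 8.65
position: [0.453, -0.0815, 0.1675]
ee_rot: [0.002, 0.929, 0.371, -0.0]
contact_force: [-1.6, -4.6, 0.4]
width: 0.0107
gripper_force: 60.1
```

Run:
```python
from h import *
from rig import manip
s=manip.get_state(); print(s['position'],s['width'],s['contact_force'],s['moment'],binpose(s)[1],s['qpos'])
```

```text
[ 0.45303149 -0.08147385  0.16745299] 0.010677528208609259 [-1.56363568 -4.61219377  0.40758304] [-0.75543344  0.276597    0.13887021] 43.50641980587322 [-0.32657251  0.15134256  1.84082591 -0.00371899  1.14743529  0.48641458]
```

{"name": "servo_tool", "arguments": {"series": "0 0 0 0 0 3 1; 0 0 0 0 0 6 1; 0 0 0 0 0 6 1; 0 0 0 0 0 6 1; 0 0 0 0 0 6 1"}}

```text
clock: 9.15
position: [0.4531, -0.0815, 0.1674]
ee_rot: [0.002, 0.946, 0.324, -0.0]
contact_force: [-1.5, -4.5, 1.2]
width: 0.0104
gripper_force: 60.1
```

{"name": "servo_tool", "arguments": {"series": "0 0 0 0 0 0 1; 0 0 0 0 0 0 1; 0 0 0 0 0 0 1; 0 0 0 0 0 0 1; 0 0 0 0 0 0 1"}}

```text
clock: 9.65
position: [0.4531, -0.0815, 0.1675]
ee_rot: [0.002, 0.946, 0.324, -0.0]
contact_force: [-2.2, -5.6, 0.5]
width: 0.0103
gripper_force: 60.1
```

{"name": "servo_tool", "arguments": {"series": "0 0 0 0 0 0 1; 0 0 0 0 0 0 1; 0 0 0 0 0 0 1; 0 0 0 0 0 0 1; 0 0 0 0 0 0 1"}}

```text
clock: 10.15
position: [0.4531, -0.0815, 0.1674]
ee_rot: [0.002, 0.946, 0.324, -0.0]
contact_force: [-1.2, -5.8, 0.5]
width: 0.0104
gripper_force: 60.1
```

Run:
```python
from h import *
from rig import manip,eyes
s=manip.get_state(); print(s['position'],s['width'],s['contact_force'],s['moment'],binpose(s)[1])
w=eyes.get_image("wrist")[:,:,::-1]; t=eyes.get_image("top")[:,:,::-1]
v=np.vstack([cv2.resize(w[200:450,160:480],(400,312)),]); t2=cv2.resize(t[280:350,230:320],(400,312),interpolation=cv2.INTER_CUBIC)
cv2.imwrite("pics/end.png",np.hstack([v,t2]))
```

```text
[ 0.45307254 -0.08152143  0.16742962] 0.010411647613909435 [-1.16961362 -5.77916375  0.54648643] [-0.86463992  0.26665938  0.13069517] 37.83763360924521
```

View pics/end.png

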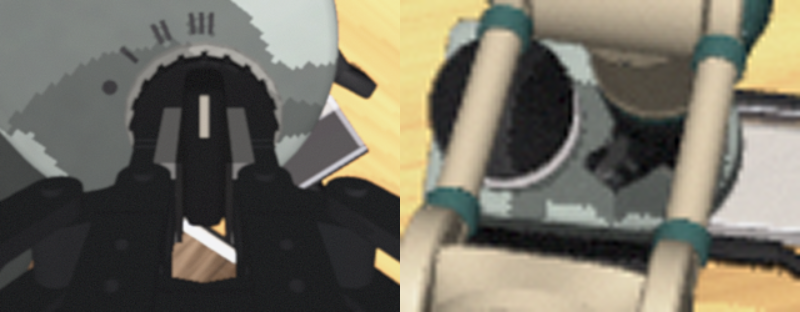

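The pointer line at (204,115) aims at the three-bar mark (202,22), and the gripper has turned 70.9° = 1.24 rad. The bin is still between the arms, so I'm handing in.

```bash
python3 -c "
from rig import manip
print(manip.sign_off())"
```

```text
the job is handed in; nothing more can be done
None
```

The grounds bin is home against the back stop, and I handed the job in with the gripper still holding the dial at the third click (about 1.24 rad by the gripper's turn); the sign-off returned no verdict.

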